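Seat an end cap in the guarded lever press

TASK

The cylinder body stands in the loading slide of the small bench press with its end cap only started. Push the slide fully home under the ram, then reach down through the window in the guard's roof and press the lever pad down until the cap sits tight on the body, without touching the guard. Let the lever come back up and leave the slide home; just push and press, pick nothing up, and leave the other things on the bench alone.

Things in the scene. Friction and masses are not known exactly. Their poses are not given: they have to be found in the camera images.
- press: the bench lever press, fixed to the bench: an aluminium base plate 225 x 240 x 10 mm with slide rails, a grey column and a guard on top. Origin on the underside of the base plate (bench height), on the ram's vertical axis. x = feeding direction of the slide (away from the operator), y = left as seen from there, z up. The base plate spans x -140..85 mm, y -135..105 mm. The lever runs along y above the ram: pivot at y +70 mm, pressing pad at y -65 mm
- guard: guard of the press: 12 mm aluminium profile frame with clear side panels and a white sheet-metal roof, outside x -71..71 mm, y -136..106 mm in the press's axes, top of the roof 187 mm (window edging 189 mm) above the bench. Its front (the -x side) is open below 110 mm for the slide and the work. Must not be touched. Origin and axes as press
- window (a point): centre of the window in the guard's roof, at the roof's top face; axes as press. The opening measures 80 mm along x and 100 mm along y, with a black rubber edging 3 mm in radius that takes 3 mm off every side. The lever pad lies centred under it
- pad_top (a point): centre of the top of the round lever pad (36 mm in diameter, black rubber on steel), 10 mm below the top of the roof when the lever is up. It moves down about 23 mm until the cap is seated, 26 mm at the lever's own stop, so a fingertip pressing it ends 33 to 36 mm below the top of the roof; nothing else stands between window and pad
- press_lever (a joint): angle of the press lever in rad, 0 = up (sprung back), grows as the pad is pressed down; the cap is seated at about 0.17, own stop at 0.195; arm from pivot to pad 135 mm. Return spring: 3 N at the pad when up, 5 N when down; pressing the cap in takes about 6 N more. When let go it rises to 0 by itself
- load_slide (a joint): travel of the loading slide in m, 0 = drawn out fully, 0.080 = home against its end stop, with the work under the ram; moves along the press's +x, friction about 3 N, stays where it is left
- push_face (a point): centre of the front face of the slide's upright push plate (steel, 60 mm wide along y, 6 mm thick, from 14 to 64 mm above the bench), which moves with the slide and faces the operator (-x). This point is 45 mm above the bench. With the slide home it is 110 mm in front of the ram axis and 39 mm in front of the guard
- nest (a point): centre of the floor of the nest on the slide (62 mm square pocket with 6 mm high walls), 19 mm above the bench, moves with the slide; the cylinder body stands in it
- cyl_body: square aluminium cylinder body, 60 x 60 x 58 mm, 0.6 kg, standing loose in the nest; origin at the centre of its underside
- cap_press_in (a joint): how far the end cap (56 x 56 x 18 mm, on top of the cylinder body) has been pressed in, in m: 0 = as started, with a 9 mm gap between cap and body, 0.009 = gap closed. It stays where it has been pressed to. The ram stands 3 mm above the started cap once the slide is home
- spare_cap: another end cap, 56 x 56 x 18 mm, lying on the bench to the left of the slide; bystander
- grease_pot: white pot with a red lid, 69 mm in diameter, 54 mm high, left of the press; bystander
- small_cylinder: short pneumatic cylinder standing on the bench left of the press, 61 x 61 x 114 mm; bystander
Things that resemble listed ones, but are neither listed nor needed, are in the scene too. Leave any green or yellow look-alike of the cyl_body alone.

How it is judged:
By the outcome, as a careful person would: the job done as asked, in the order asked, and still so for the second after the job is handed in, with the robot touching nothing.
It also fails if it takes over 45 s, if anything falls off the work surface, if the arm or the gripper's body presses on something with over 40 N, if the wrist force passes 120 N, or if a joint passes its speed limit or range.

ROBOT

A 7-joint arm with a two-finger parallel gripper is mounted at the origin on a cart in front of the work surface, level with it; the furniture and walls round the work are solid. World frame = base frame: x ahead of the robot, y to its left, z up, the work surface at z = 0. Lengths are in m, angles in rad, forces in N, time in s.
With the tool pointing down it reaches from about 0.425 to 0.875 m from the base axis. Payload 4.7 kg.
Tool frame: the origin (TCP) lies midway between the tips of the shut fingers; the grasp point (between the pads) lies 19 mm behind it; z points along the fingers, y is the line along which they close (so a half turn about z gives the same grasp; the last joint's range is limited). The gripper opens to 87 mm and grips with 3 to 60 N. Pads are 19 mm wide; open, the fingers measure 117 mm over their backs; the gripper's body (75 mm by 190 mm) begins 51 mm behind the grasp point.
Start: joints at [1.163, 0.321, -0.07, 1.45, 0.023, 1.371, -0.057], TCP at [0.266, -0.593, 0.223] pointing down, gripper open.
Joint ranges: [-2.86, 2.86], [-0.3, 2.09], [-1.38, 1.24], [0.06, 2.45], [-1.56, 4.7], [0.09, 2.05], [-2.69, 2.69]. Speed limits (rad/s): [2.57, 2.57, 3.14, 3.14, 3.14, 3.14, 3.14].

INTERFACE

Orientations are given as a unit quaternion [x, y, z, w].
In Python, from plant import get_obs, get_image, finish_job gives the robot as it stands.
- The arm moves only by the tool drive_tool, never from a script. Its argument "targets" is text: rows parted by semicolons, each of 4 numbers parted by spaces: the shift along the tool's x, y, z in m, then the turn about the tool's z in degrees. In form: tx ty tz twist; .... A call has exactly 5 rows; each row is the pose to reach, as a shift and turn from the pose commanded when the call began, along the tool's axes at that moment; what a row does not reach only later rows make up. A row lasts 1/10 s, in which the tool goes at most 50 mm and 8.59 degrees, less where a joint would pass 70% of its speed; a pose out of reach is approached as far as the arm can. A call with a gripper value outside its range is refused whole. "fingers" is the closure, from 0 (fully open) to 1 (shut), set as the call begins (left out, the last holds). The fingers move at their own pace and stop on an object; "squeeze" is the grip in N (left out, the last holds). Time passes only in rows, so rows that repeat a pose let the fingers close, or fill a call up. It gives the time, the measured TCP pose, the force, the opening and the grip force at its end, in the units of the state.
- get_obs(): the state, without advancing time (a new reading comes with each control period).
- get_image(name): name is "scene" or "top" or "wrist"; returns a dict with "img" (420x560x3 uint8, red, green, blue), "fovy" (degrees; the focal length in pixels is half the picture's height over the tangent of half this angle, whatever the lens; pixels are square), "cx", "cy" (the principal point, pixels), "eye" and "rotation" of the camera in the world; the wrist camera has in their place "hand_eye" (4x4, takes a point from camera to tool coordinates, whose origin is the TCP and whose axes are the flange's). Camera axes: x right, y up, looking along -z (the intrinsics and any distortion apply to the point x, -y, -z); pixel columns grow to the right and rows downward; lengths in m; the calibration is good to about 2 mm. A picture is of the moment at which its call begins: read the wrist's pose just before it. There is no depth.
- finish_job(): hands the job in; it is judged then, once.
The state is a dict: "t": time; "joint_positions": joint angles; "joint_vel": joint speeds; "effort": joint torques, N m; "position": TCP position; "eef_rot": TCP orientation; "contact_force": force on the tool from outside, world axes, zero at the start; "torque": the same for the moment, N m; "opening": opening from 0.0 (shut) to 1.0 (fully open); "gripper_force": force on a finger pad.
Only numpy, scipy, OpenCV 4.12 (cv2) and the standard library are available. Lean on these libraries where they do the work, as an engineer would, in place of code of your own. Each camera call takes 0.05 s, during which the arm holds its last target. There are 200 camera calls.

## Working session

There is one attempt and no reset: what is moved stays moved. The work goes in short steps, Python scripts to look and compute and a tool call to move; the robot and the scene stay as the last step left them, time stands still between calls to the robot, and variables do not carry over. Pictures are saved under pics/ and viewed, at most 10 in all, crops included, and the job is handed in when it is done.

Besides the shell and the picture viewer there is one more tool, called after "Emit:" as name(argument=value, ...), one argument or row to a line, values as JSON. drive_tool: Moves the arm, as the interface text tells. Its arguments: {"type":"object","properties":{"targets":{"type":"string"},"fingers":{"type":"number"},"squeeze":{"type":"number"}},"required":["targets"]}

```bash
mkdir -p pics; ls; python3 - <<'E'
from plant import *
import cv2,pickle
o=get_obs();print(o)
for n in("scene","top"):
    d=get_image(n);cv2.imwrite(f"pics/{n}0.png",d["img"][:,:,::-1]);pickle.dump(d,open(f"{n}.pkl","wb"))
    print({k:v for k,v in d.items() if k!="img"})
E
```

```text
pics
{'t': 0.0, 'joint_positions': array([ 1.16307892,  0.32183876, -0.07008089,  1.45168981,  0.02261267,
        1.37075364, -0.05687797]), 'joint_vel': array([-0.00055433,  0.00125745,  0.0001002 ,  0.00024401, -0.00017969,
       -0.00025411,  0.0003711 ]), 'effort': array([-4.88238254e-05, -4.91290891e+01, -4.04072385e-01, -3.12536001e+01,
       -6.38788892e-02,  4.36902547e-02,  1.64138864e-04]), 'position': array([ 0.26584749, -0.59255008,  0.22144379]), 'eef_rot': array([ 9.77835217e-01,  2.09373787e-01, -2.52698701e-04, -9.17107374e-04]), 'contact_force': array([-0.36053245,  0.01474605,  0.06412827]), 'torque': array([ 0.00169043, -0.06647209,  0.00192714]), 'gripper_force': 0.0, 'opening': 0.9969396608250611}
{'fovy': 49.57225934193032, 'cx': 273.5836960832202, 'cy': 211.82820962321193, 'eye': array([0.161087  , 0.77830221, 0.90128785]), 'rotation': array([-0.08152303,  0.34070513,  0.90475138, -0.24227868])}
{'fovy': 56.72848093509728, 'cx': 282.480421926334, 'cy': 211.16560697167688, 'eye': array([0.40075112, 0.183115  , 0.99849485]), 'rotation': array([-0.03841225,  0.02904668,  0.71197724, -0.70054921])}
```

View pics/scene0.png

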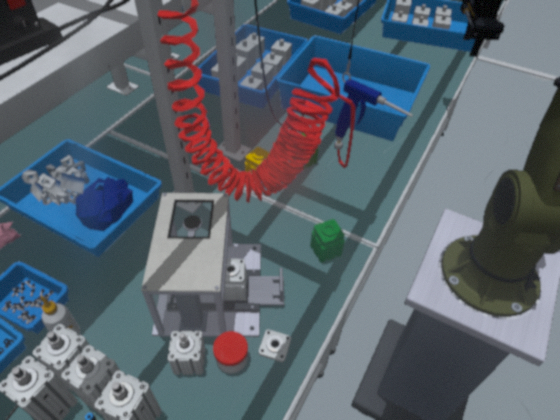

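View pics/top0.png

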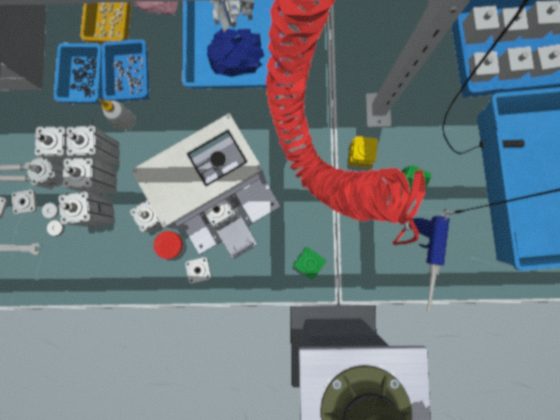

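The press is seen in both pictures: roof around (200,165) in top, window at (217,158), slide push plate around (235,235). There are also green and yellow look-alikes, which I leave alone. I'm enlarging the press in both views.

```bash
python3 - <<'E'
import cv2
a=cv2.imread("pics/top0.png")[105:265,125:285];cv2.imwrite("pics/topc.png",cv2.resize(a,(600,600),interpolation=cv2.INTER_CUBIC))
a=cv2.imread("pics/scene0.png")[185:345,135:295];cv2.imwrite("pics/scenec.png",cv2.resize(a,(600,600),interpolation=cv2.INTER_CUBIC))
E
```

```text
(no output)
```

View pics/topc.png

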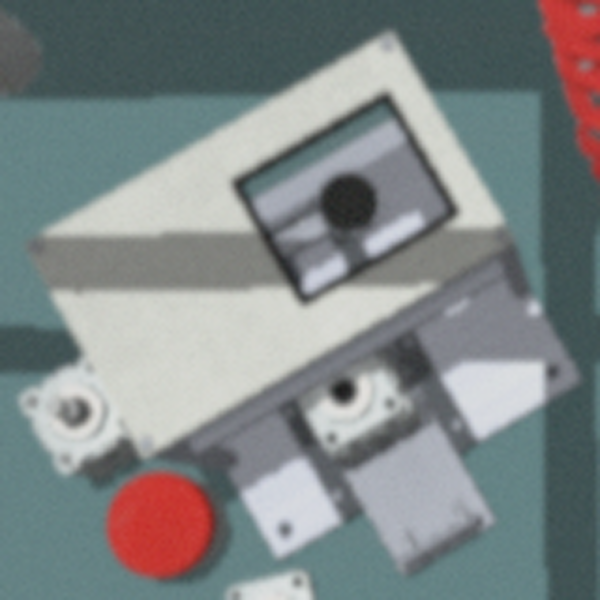

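View pics/scenec.png

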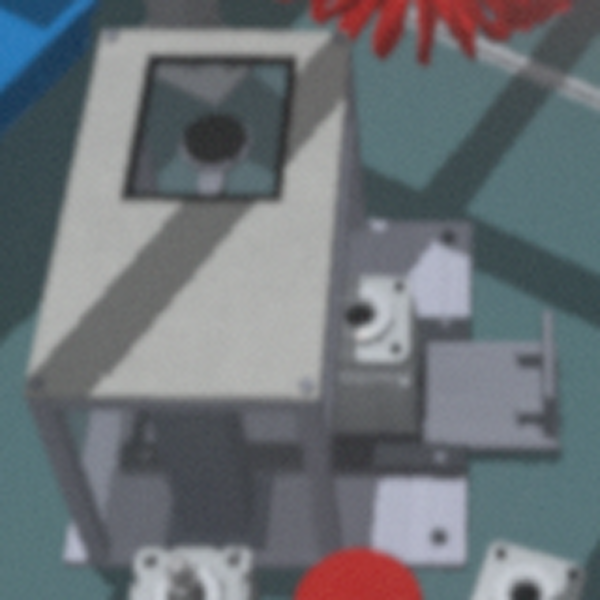

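Roof corners, window edging corners, base plate corners and the push plate's edge are legible in both crops (crop scale 3.75). I'll fit the press pose to them.

```bash
cat > h.py <<'E'
import numpy as np,pickle
from scipy.spatial.transform import Rotation as R
from scipy.optimize import least_squares
D={n:pickle.load(open(n+".pkl","rb")) for n in("top","scene")}
O={"top":(125,105),"scene":(135,185)}
def proj(d,P):
    f=210/np.tan(np.radians(d["fovy"])/2); c=R.from_quat(d["rotation"]).inv().apply(np.atleast_2d(P)-d["eye"])
    return np.c_[d["cx"]-f*c[:,0]/c[:,2], d["cy"]+f*c[:,1]/c[:,2]]
def crop(n,u): return np.array(O[n])+np.atleast_2d(u)/3.75
def ray(d,p):
    f=210/np.tan(np.radians(d["fovy"])/2); p=np.atleast_2d(p)
    return R.from_quat(d["rotation"]).apply(np.c_[(p[:,0]-d["cx"])/f,-(p[:,1]-d["cy"])/f,-np.ones(len(p))])
def tri(pt,ps):
    A=[];b=[]
    for n,p in(("top",pt),("scene",ps)):
        r=ray(D[n],p)[0];r/=np.linalg.norm(r);M=np.eye(3)-np.outer(r,r);A.append(M);b.append(M@D[n]["eye"])
    s=np.linalg.lstsq(np.vstack(A),np.hstack(b),rcond=None);return s[0],np.sqrt(s[1])
E
python3 - <<'E'
from h import *
m=.001
M=m*np.array([[71,-136,187],[71,106,187],[-71,106,187],[-71,-136,187],[40,-115,188],[-40,-115,188],[-40,-15,188],[40,-15,188],[-140,-135,10],[-140,105,10],[0,-65,177]])
U={"top":[(393,32),(33,243),(150,457),(512,243),(388,95),(457,212),(305,300),(236,182),(580,380),(278,557),(348,201)],
"scene":[(100,28),(28,400),(320,400),(348,30),(150,58),(296,60),(281,199),(123,197),(472,222),(466,563),(215,137)]}
def W(q,P): return R.from_euler("z",q[2]).apply(P)+[q[0],q[1],0]
def res(q,ns): return np.concatenate([(proj(D[n],W(q,M))-crop(n,U[n])).ravel() for n in ns])
for ns in(["top"],["scene"],["top","scene"]):
    s=least_squares(res,[.5,.3,-.5],args=(ns,),loss="soft_l1");q=s.x
    print(ns,q.round(4),np.degrees(q[2]).round(2));print(res(q,ns).reshape(-1,2).round(1).tolist())
    print("pad",W(q,[[0,-.065,.177]]).round(4))
    i=R.from_euler("z",-q[2])
    for n,a in(("top",[(405,575),(490,525)]),("scene",[(548,308),(548,440)])):
        r=ray(D[n],crop(n,a)); e=D[n]["eye"]; P=e+r*((.064-e[2])/r[:,2:]); print(n,"plate top in press",i.apply(P-[q[0],q[1],0]).round(4).tolist())
np.save("q.npy",q)
print("hose",tri((365,200),(245,192)),tri((350,190),(245,192)))
E
```

```text
['top'] [0.5632 0.3864 0.5162] 29.57
[[0.1, -0.3], [-2.4, -0.1], [-1.6, 0.2], [1.5, -0.6], [0.0, -0.3], [0.2, 0.1], [-0.2, 0.4], [-0.1, -0.1], [1.0, -0.1], [-0.1, 0.6], [0.5, 0.1]]
pad [[0.5953 0.3299 0.177 ]]
top plate top in press [[-0.1955, 0.0286, 0.064], [-0.1955, -0.034, 0.064]]
scene plate top in press [[-0.1874, -0.0273, 0.064], [-0.1865, 0.0605, 0.064]]
['scene'] [0.5597 0.3897 0.5254] 30.1
[[0.4, 0.8], [-0.9, -0.3], [0.4, -0.2], [0.6, 0.7], [0.2, -0.2], [-0.8, -0.5], [-0.8, -0.2], [0.6, 0.2], [-0.1, -0.4], [0.3, 0.1], [-0.1, 0.3]]
pad [[0.5923 0.3335 0.177 ]]
top plate top in press [[-0.1938, 0.0258, 0.064], [-0.1944, -0.0368, 0.064]]
scene plate top in press [[-0.1862, -0.0301, 0.064], [-0.1845, 0.0577, 0.064]]
['top', 'scene'] [0.5618 0.3877 0.5205] 29.82
[[-0.8, 0.2], [-3.1, 0.8], [-2.0, 1.0], [0.9, -0.3], [-0.8, 0.2], [-0.4, 0.6], [-0.7, 1.0], [-0.8, 0.6], [0.6, 0.2], [-0.3, 1.2], [-0.2, 0.7], [0.5, -0.2], [-1.4, -1.8], [-0.2, -1.3], [0.5, -0.2], [0.2, -1.2], [-0.9, -1.4], [-1.1, -1.2], [0.4, -1.0], [-0.2, -1.1], [-0.3, -0.8], [-0.2, -0.7]]
pad [[0.5941 0.3313 0.177 ]]
top plate top in press [[-0.1948, 0.0276, 0.064], [-0.1951, -0.035, 0.064]]
scene plate top in press [[-0.187, -0.0283, 0.064], [-0.1857, 0.0595, 0.064]]
hose (array([ 0.58067134,  0.02246447, -0.00324572]), array([0.10078299])) (array([0.59052213, 0.04650042, 0.00544975]), array([0.07041753]))
```

```bash
python3 - <<'E'
from h import *
from plant import *
d=get_image("wrist");print(d["hand_eye"].round(3).tolist())
print("gun",tri((437,240),(360,93)),"tip",tri((430,308),(410,114)),"looptip",tri((408,240),(342,163)))
for p in[(245,195),(300,150),(195,150),(345,160)]:
    r=ray(D["scene"],p)[0];e=D["scene"]["eye"]
    for z in(0,.1,.2,.3,.4,.5,.6):
        P=e+r*(z-e[2])/r[2];print(p,P.round(2),proj(D["top"],P)[0].round())
E
```

```text
[[0.0, 0.97, 0.243, 0.067], [1.0, 0.0, -0.001, -0.0], [-0.001, 0.243, -0.97, -0.163], [0.0, 0.0, 0.0, 1.0]]
gun (array([ 0.41214269, -0.07799757,  0.31115719]), array([0.00131057])) tip (array([ 0.29287604, -0.06108116,  0.3104183 ]), array([0.00231799])) looptip (array([ 0.42313584, -0.09576995,  0.07893803]), array([0.01112643]))
(245, 195) [0.63 0.08 0.  ] [328. 159.]
(245, 195) [0.58 0.15 0.1 ] [299. 172.]
(245, 195) [0.53 0.23 0.2 ] [264. 188.]
(245, 195) [0.47 0.31 0.3 ] [217. 208.]
(245, 195) [0.42 0.39 0.4 ] [155. 236.]
(245, 195) [0.37 0.47 0.5 ] [ 67. 276.]
(245, 195) [0.32 0.54 0.6 ] [-67. 336.]
(300, 150) [ 0.59 -0.16  0.  ] [421. 174.]
(300, 150) [ 0.54 -0.06  0.1 ] [391. 187.]
(300, 150) [0.49 0.05 0.2 ] [354. 203.]
(300, 150) [0.45 0.15 0.3 ] [306. 223.]
(300, 150) [0.4  0.25 0.4 ] [241. 251.]
(300, 150) [0.35 0.36 0.5 ] [150. 290.]
(300, 150) [0.3  0.46 0.6 ] [ 11. 350.]
(195, 150) [ 0.86 -0.   -0.  ] [355.  76.]
(195, 150) [0.78 0.08 0.1 ] [327.  89.]
(195, 150) [0.7  0.17 0.2 ] [292. 106.]
(195, 150) [0.62 0.26 0.3 ] [246. 127.]
(195, 150) [0.55 0.34 0.4 ] [185. 156.]
(195, 150) [0.47 0.43 0.5 ] [ 97. 198.]
(195, 150) [0.39 0.52 0.6 ] [-36. 261.]
(345, 160) [ 0.45 -0.19  0.  ] [434. 225.]
(345, 160) [ 0.42 -0.08  0.1 ] [404. 238.]
(345, 160) [0.39 0.02 0.2 ] [366. 253.]
(345, 160) [0.36 0.13 0.3 ] [318. 273.]
(345, 160) [0.32 0.24 0.4 ] [252. 300.]
(345, 160) [0.29 0.35 0.5 ] [159. 338.]
(345, 160) [0.26 0.45 0.6 ] [ 18. 396.]
```

The hose, gun and its cord hang between the start pose and the press, so I need their 3D layout before swinging across.

```bash
python3 - <<'E'
import cv2,numpy as np
a=cv2.imread("pics/scene0.png")[0:200,235:435];b=cv2.imread("pics/top0.png")[140:340,330:530]
cv2.imwrite("pics/gun.png",np.hstack([cv2.resize(x,(400,400),interpolation=cv2.INTER_CUBIC) for x in(a,b)]))
E
```

```text
(no output)
```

View pics/gun.png

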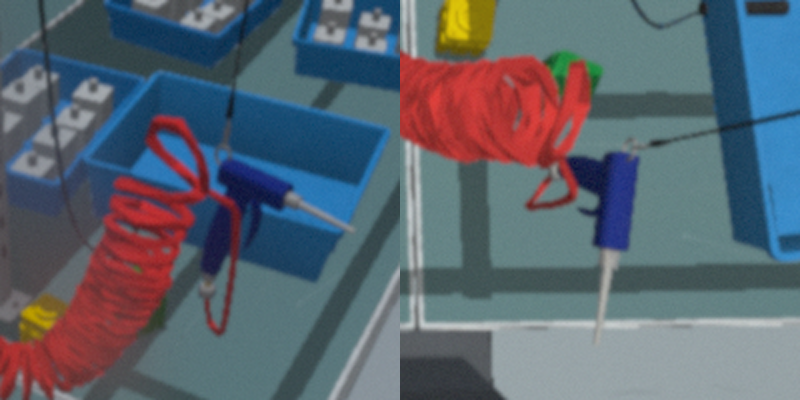

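The left half (scene) shows the gun with its nozzle tip at full-picture (411,115), hook at (347,60) and hose coil running down-left. In the right half (top) the hook is at (445,214), the grip bottom at (407,225) and the hose loop at (400,242).

```bash
python3 - <<'E'
from h import *
for n,a,b in[("hook",(445,214),(347.5,60)),("gripbot",(407,225),(339,142)),("loopbot",(400,242),(345,165)),("ring",(418,178),(318,60)),("nozzle",(430,311),(411.5,115)),("coilend",(400,190),(320,100)),("body",(440,220),(350,85))]:
    print(n,*[np.round(x,3) for x in tri(a,b)])
# cord: planes from both views intersect
def pl(n,p1,p2): 
    r=ray(D[n],[p1,p2]);k=np.cross(*r);return k/np.linalg.norm(k),D[n]["eye"]
k1,e1=pl("top",(445,214),(530,198));k2,e2=pl("scene",(348,60),(357,0));v=np.cross(k1,k2);v/=np.linalg.norm(v);print("cord dir",v)
# hose points: scan each scene pixel along the coil for residual-minimal match on red in top
for s in[(320,100),(310,130),(290,160),(265,180),(240,180),(210,165),(190,130),(180,90),(180,40),(180,5)]:
    r=ray(D["scene"],s)[0];e=D["scene"]["eye"];o=[]
    for z in np.arange(0,.9,.02):
        P=e+r*(z-e[2])/r[2];p=proj(D["top"],P)[0].astype(int)
        if 0<=p[0]<560 and 0<=p[1]<420:
            c=D["top"]["img"][p[1],p[0]].astype(int)
            if c[0]>130 and c[1]<90: o.append(P.round(2).tolist())
    print(s,o[:1],o[-1:])
E
```

```text
hook [ 0.45  -0.064  0.388] [0.001]
gripbot [ 0.445 -0.075  0.157] [0.003]
loopbot [ 0.414 -0.075  0.093] [0.003]
ring [ 0.504 -0.025  0.392] [0.005]
nozzle [ 0.288 -0.061  0.31 ] [0.001]
coilend [ 0.495 -0.025  0.296] [0.012]
body [ 0.444 -0.084  0.318] [0.003]
cord dir [-0.02918176  0.09946896  0.99461266]
(320, 100) [[0.51, -0.08, 0.26]] [[0.45, 0.06, 0.36]]
(310, 130) [[0.54, -0.12, 0.12]] [[0.47, 0.06, 0.28]]
(290, 160) [[0.59, -0.11, 0.0]] [[0.5, 0.09, 0.2]]
(265, 180) [[0.58, 0.05, 0.06]] [[0.4, 0.36, 0.42]]
(240, 180) [[0.62, 0.12, 0.1]] [[0.58, 0.17, 0.16]]
(210, 165) [[0.68, 0.14, 0.14]] [[0.64, 0.19, 0.2]]
(190, 130) [[0.72, 0.15, 0.24]] [[0.67, 0.21, 0.3]]
(180, 90) [[0.75, 0.13, 0.32]] [[0.69, 0.2, 0.38]]
(180, 40) [[0.74, 0.13, 0.44]] [[0.74, 0.13, 0.44]]
(180, 5) [[0.71, 0.14, 0.52]] [[0.68, 0.17, 0.54]]
```

Emit:
drive_tool(
  targets="0 -0.02 -0.03 -8; 0 -0.05 -0.07 -16; 0 -0.08 -0.11 -24; 0 -0.11 -0.15 -32; 0 -0.14 -0.20 -40",
  fingers=1,
)

```text
t: 0.65
position: [0.2097, -0.4675, 0.4166]
eef_rot: [0.846, 0.534, -0.0, -0.0]
contact_force: [-0.8, -0.3, 0.6]
opening: 0.632
gripper_force: 0.0
```

```bash
cat > st.py <<'E'
from plant import *;from scipy.spatial.transform import Rotation as R;import numpy as np
def st():
    o=get_obs();p=o["position"];X=R.from_quat(o["eef_rot"]).as_matrix()
    print("t",round(o["t"],2),"q",o["joint_positions"].round(2),"p",p.round(4),"r",np.hypot(p[0],p[1]).round(3),"bear",np.degrees(np.arctan2(p[1],p[0])).round(1),"yaw",np.degrees(np.arctan2(X[1,0],X[0,0])).round(1),"zax",X[:,2].round(3),"F",o["contact_force"].round(1));return p,X
if __name__=="__main__": st()
E
python3 st.py
```

```text
t 0.65 q [ 1.23  0.01 -0.13  1.43  0.    1.7   0.65] p [ 0.2097 -0.4675  0.4166] r 0.512 bear -65.8 yaw 64.5 zax [-0.     0.001 -1.   ] F [-0.8 -0.3  0.6]
```

Emit:
drive_tool(
  targets="0.016 -0.018 0 -8; 0.031 -0.037 0 -16; 0.047 -0.055 0 -24; 0.063 -0.073 0 -32; 0.078 -0.092 0 -40",
)

```text
t: 1.15
position: [0.1614, -0.3578, 0.4152]
eef_rot: [0.612, 0.791, 0.0, -0.0]
contact_force: [0.9, 0.9, 0.1]
opening: 0.171
gripper_force: 0.0
```

```bash
python3 st.py
```

```text
t 1.15 q [ 1.21 -0.25 -0.1   1.66 -0.02  1.73  1.36] p [ 0.1614 -0.3578  0.4152] r 0.392 bear -65.7 yaw 104.5 zax [-0.  0. -1.] F [0.9 0.9 0.1]
```

```bash
cat >> st.py <<'E'
def arc(r2,b2s,yaws,dz=0):
    p,X=st();y0=np.degrees(np.arctan2(X[1,0],X[0,0]))
    for b,y,k in zip(b2s,yaws,range(1,6)):
        t=np.array([r2*np.cos(np.radians(b)),r2*np.sin(np.radians(b)),p[2]+dz*k/5]);d=X.T@(t-p);tw=-((y-y0+180)%360-180)
        print(*d.round(3),round(tw,1),end="; ")
    print()
E
python3 -c "
from st import *
b=-65.7+np.array([4,10,16.5,23,29.5]);arc(.383,b,b+np.array([173,175,177,179,180]))"
```

```text
t 1.15 q [ 1.21 -0.25 -0.1   1.66 -0.02  1.73  1.36] p [ 0.1614 -0.3578  0.4152] r 0.392 bear -65.7 yaw 104.5 zax [-0.  0. -1.] F [0.9 0.9 0.1]
0.015 0.025 0.0 -6.8; 0.026 0.063 0.0 -14.8; 0.043 0.103 0.0 -23.3; 0.065 0.141 0.0 -31.8; 0.09 0.176 0.0 -39.3;
```

Emit:
drive_tool(
  targets="0.015 0.025 0 -6.8; 0.026 0.063 0 -14.8; 0.043 0.103 0 -23.3; 0.065 0.141 0 -31.8; 0.09 0.176 0 -39.3",
)

```text
t: 1.65
position: [0.3114, -0.2271, 0.4151]
eef_rot: [0.311, 0.951, 0.0, -0.0]
contact_force: [0.5, -1.2, 0.8]
opening: 0.004
gripper_force: 0.0
```

```bash
python3 -c "
from st import *
b=-36.2+np.array([6,13,20,27,34]);arc(.383,b,b+180)"
```

```text
t 1.65 q [ 0.98 -0.26 -0.31  1.66 -0.08  1.73  1.6 ] p [ 0.3114 -0.2271  0.4151] r 0.385 bear -36.1 yaw 143.8 zax [-0.  0. -1.] F [ 0.5 -1.2  0.8]
0.005 0.039 0.0 -6.0; 0.012 0.086 0.0 -13.0; 0.026 0.13 0.0 -20.0; 0.044 0.173 0.0 -27.0; 0.068 0.214 0.0 -34.0;
```

Emit:
drive_tool(
  targets="0.005 0.039 0 -6; 0.012 0.086 0 -13; 0.026 0.13 0 -20; 0.044 0.173 0 -27; 0.068 0.214 0 -34",
)

```text
t: 2.15
position: [0.3833, -0.0144, 0.4151]
eef_rot: [0.02, 1.0, -0.0, -0.0]
contact_force: [0.8, -0.7, 0.4]
opening: 0.003
gripper_force: 0.0
```

```bash
python3 -c "
from st import *
b=-2+np.array([6,13,20,27,34]);arc(.383,b,b+180)"
```

```text
t 2.15 q [ 0.64 -0.29 -0.49  1.66 -0.14  1.74  1.67] p [ 0.3833 -0.0144  0.4151] r 0.384 bear -2.1 yaw 177.7 zax [-0. -0. -1.] F [ 0.8 -0.7  0.4]
0.003 0.041 -0.0 -6.3; 0.011 0.087 -0.0 -13.3; 0.024 0.132 -0.0 -20.3; 0.043 0.175 -0.0 -27.3; 0.067 0.215 -0.0 -34.3;
```

Emit:
drive_tool(
  targets="0.003 0.041 0 -6; -0.001 0.087 0 -13; 0.008 0.134 0 -20; 0.016 0.180 0 -27; 0.025 0.226 0 -33",
)

```text
t: 2.65
position: [0.3673, 0.2127, 0.4153]
eef_rot: [-0.265, 0.964, -0.0, 0.0]
contact_force: [1.2, -0.5, 0.3]
opening: 0.006
gripper_force: 0.0
```

```bash
python3 - <<'E'
from st import *
import cv2,pickle
p,X=st();d=get_image("wrist");pickle.dump((p,X,d),open("w.pkl","wb"));cv2.imwrite("pics/w1.png",d["img"][:,:,::-1])
E
```

```text
t 2.65 q [ 0.35 -0.22 -0.75  1.58 -0.15  1.72  1.7 ] p [0.3673 0.2127 0.4153] r 0.424 bear 30.1 yaw -149.3 zax [ 0.001 -0.    -1.   ] F [ 1.2 -0.5  0.3]
```

View pics/w1.png

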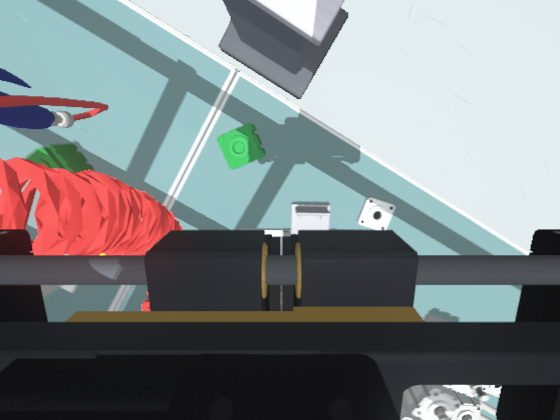

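The wrist view shows the push plate's top edge region at about (310,215), cols 291–330, just behind the shut fingers; the green look-alike is at (240,147), hose at left. I'll compare with the predicted plate projection.

```bash
python3 - <<'E'
import pickle,numpy as np,cv2
from scipy.spatial.transform import Rotation as R
p,X,d=pickle.load(open("w.pkl","rb"));q=np.load("q.npy")
T=np.eye(4);T[:3,:3]=X;T[:3,3]=p;C=T@d["hand_eye"];f=210/np.tan(np.radians(d["fovy"])/2)
def pj(P):
    P=R.from_euler("z",q[2]).apply(P)+[q[0],q[1],0];c=(P-C[:3,3])@C[:3,:3]
    return np.c_[d["cx"]-f*c[:,0]/c[:,2],d["cy"]+f*c[:,1]/c[:,2]].round(1)
print(pj(np.array([[-.19,-.03,.064],[-.19,.03,.064],[-.184,-.03,.064],[-.184,.03,.064],[-.19,-.03,.014],[-.19,.03,.014]])).tolist())
cv2.imwrite("pics/w1c.png",cv2.resize(d["img"][180:240,260:360,::-1],(800,480),interpolation=cv2.INTER_CUBIC))
E
```

```text
[[295.2, 210.3], [330.0, 210.9], [295.1, 213.7], [329.8, 214.2], [294.0, 203.7], [325.9, 204.2]]
```

View pics/w1c.png

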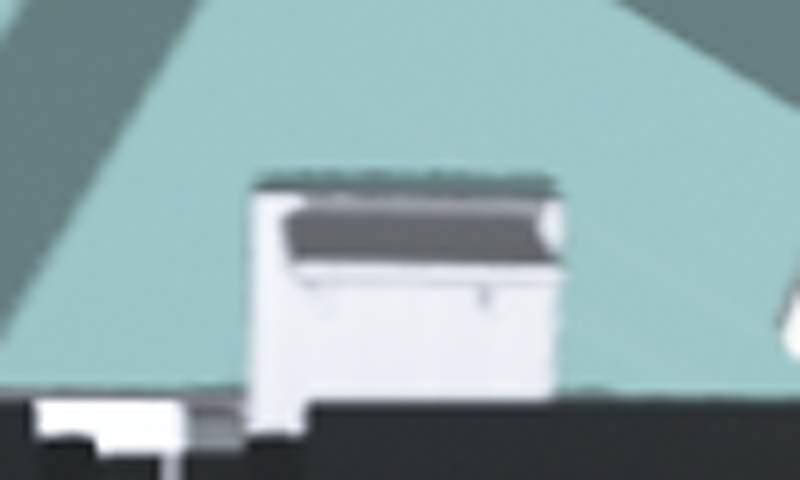

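Predicted and seen plate agree within about 1 px laterally and 2 px (≈4 mm) along the feed, so the pose is good; contact will tell the rest. I'll descend in front of the plate.

Emit:
drive_tool(
  targets="-0.011 0.025 0.02 0.9; -0.022 0.0545 0.05 0.9; -0.022 0.0545 0.095 0.9; -0.022 0.0545 0.14 0.9; -0.022 0.0545 0.185 0.9",
)

```text
t: 3.2
position: [0.3592, 0.2686, 0.2287]
eef_rot: [-0.255, 0.967, -0.0, 0.0]
contact_force: [1.1, 0.4, 0.2]
opening: 0.004
gripper_force: 0.0
```

Emit:
drive_tool(
  targets="0 0 0.045 0; 0 0 0.09 0; 0 0 0.13 0; 0 0 0.165 0; 0 0 0.185 0",
)

```text
t: 3.7
position: [0.3576, 0.2674, 0.0425]
eef_rot: [-0.255, 0.967, -0.0, -0.002]
contact_force: [-0.1, -0.1, -0.2]
opening: 0.004
gripper_force: 0.0
```

```bash
cat >> st.py <<'E'
def pf():
    p,X=st();q=np.load("q.npy");print("press frame",R.from_euler("z",-q[2]).apply(p-[q[0],q[1],0]).round(4),"F",R.from_euler("z",-q[2]).apply(get_obs()["contact_force"]).round(1))
E
python3 -c "from st import *;pf()"
```

```text
t 3.7 q [ 0.24  0.17 -0.98  2.1   0.17  0.95  1.25] p [0.3576 0.2674 0.0425] r 0.447 bear 36.8 yaw -150.4 zax [-0.004 -0.002 -1.   ] F [-0.1 -0.1 -0.2]
press frame [-0.237  -0.0028  0.0425] F [-0.1 -0.  -0.2]
```

Emit:
drive_tool(
  targets="-0.008 0 0 0; -0.016 0 0 0; -0.023 0 0 0; -0.028 0 0 0; -0.032 0 0 0",
)

```text
t: 4.2
position: [0.3885, 0.2853, 0.0464]
eef_rot: [-0.255, 0.967, 0.0, 0.001]
contact_force: [0.6, -0.6, -0.0]
opening: 0.004
gripper_force: 0.0
```

Emit:
drive_tool(
  targets="-0.004 0 0 0; -0.008 0 0 0; -0.012 0 0 0; -0.016 0 0 0; -0.020 0 0 0",
)

```text
t: 4.7
position: [0.4046, 0.2944, 0.0453]
eef_rot: [-0.255, 0.967, -0.0, -0.0]
contact_force: [-3.3, -1.2, 2.0]
opening: 0.009
gripper_force: 1.7
```

```bash
python3 -c "from st import *;pf()"
```

```text
t 4.7 q [ 0.16  0.3  -0.93  1.99  0.29  0.99  1.18] p [0.4046 0.2944 0.0453] r 0.5 bear 36.0 yaw -150.4 zax [-0.001 -0.001 -1.   ] F [-3.3 -1.2  2. ]
press frame [-0.1828 -0.0028  0.0453] F [-3.5  0.6  2. ]
```

Emit:
drive_tool(
  targets="-0.007 0 0 0; -0.016 0 0 0; -0.025 0 0 0; -0.034 0 0 0; -0.042 0 0 0",
)

```text
t: 5.2
position: [0.4418, 0.3157, 0.0451]
eef_rot: [-0.255, 0.967, 0.0, -0.0]
contact_force: [-3.2, -0.9, 0.9]
opening: 0.004
gripper_force: 1.8
```

Emit:
drive_tool(
  targets="-0.004 0 0 0; -0.007 0 0 0; -0.010 0 0 0; -0.013 0 0 0; -0.015 0 0 0",
)

```text
t: 5.7
position: [0.4542, 0.3227, 0.0453]
eef_rot: [-0.255, 0.967, -0.0, -0.0]
contact_force: [-3.2, -1.1, 0.8]
opening: 0.006
gripper_force: 1.6
```

```bash
python3 -c "from st import *;pf()"
```

```text
t 5.7 q [ 0.08  0.42 -0.88  1.85  0.37  1.04  1.14] p [0.4542 0.3227 0.0453] r 0.557 bear 35.4 yaw -150.4 zax [-0. -0. -1.] F [-3.2 -1.1  0.8]
press frame [-0.1257 -0.0029  0.0453] F [-3.3  0.6  0.8]
```

Emit:
drive_tool(
  targets="-0.001 0 0 0; -0.002 0 0 0; -0.003 0 0 0; -0.004 0 0 0; -0.005 0 0 0",
)

```text
t: 6.2
position: [0.4585, 0.3251, 0.0453]
eef_rot: [-0.255, 0.967, -0.0, -0.0]
contact_force: [-2.7, -1.6, -1.0]
opening: 0.007
gripper_force: 1.5
```

Emit:
drive_tool(
  targets="-0.001 0 0 0; -0.002 0 0 0; -0.003 0 0 0; -0.003 0 0 0; -0.003 0 0 0",
)

```text
t: 6.7
position: [0.4601, 0.326, 0.0453]
eef_rot: [-0.255, 0.967, -0.001, -0.001]
contact_force: [-5.7, -2.3, 2.1]
opening: 0.005
gripper_force: 3.4
```

Emit:
drive_tool(
  targets="-0.001 0 0 0; -0.002 0 0 0; -0.003 0 0 0; -0.003 0 0 0; -0.003 0 0 0",
)

```text
t: 7.2
position: [0.4601, 0.326, 0.0453]
eef_rot: [-0.255, 0.967, -0.002, -0.004]
contact_force: [-12.5, -7.4, 11.8]
opening: 0.007
gripper_force: 7.6
```

```bash
python3 -c "from st import *;pf()"
```

```text
t 7.2 q [ 0.06  0.44 -0.87  1.83  0.38  1.06  1.13] p [0.4601 0.326  0.0453] r 0.564 bear 35.3 yaw -150.4 zax [-0.007 -0.006 -1.   ] F [-12.5  -7.4  11.8]
press frame [-0.1189 -0.003   0.0453] F [-14.5  -0.1  11.8]
```

Firmly on the stop: position unchanged while force rose to 14 N. Back off, then up.

Emit:
drive_tool(
  targets="0.006 0 0 0; 0.016 0 0 0; 0.03 0 0 0; 0.045 0 0 0; 0.06 0 0 0",
)

```text
t: 7.7
position: [0.4122, 0.2985, 0.0459]
eef_rot: [-0.255, 0.967, 0.0, 0.001]
contact_force: [0.1, 0.3, 0.9]
opening: 0.007
gripper_force: 0.0
```

Emit:
drive_tool(
  targets="0 0 -0.04 0; 0 0 -0.085 0; 0 0 -0.13 0; 0 0 -0.175 0; 0 0 -0.22 0",
)

```text
t: 8.2
position: [0.4121, 0.2985, 0.2678]
eef_rot: [-0.255, 0.967, -0.0, 0.002]
contact_force: [1.1, 0.6, -0.4]
opening: 0.007
gripper_force: 0.0
```

```bash
python3 - <<'E'
from st import *
import cv2
pf()
a=[]
for n,(x,y) in(("top",(125,105)),("scene",(135,185))):
    d=get_image(n)["img"][y:y+160,x:x+160,::-1];a.append(cv2.resize(d,(400,400),interpolation=cv2.INTER_CUBIC))
cv2.imwrite("pics/home.png",np.hstack(a))
E
```

```text
t 8.2 q [ 0.3   0.05 -1.    1.7   0.05  1.41  1.38] p [0.4121 0.2985 0.2678] r 0.509 bear 35.9 yaw -150.4 zax [ 0.004  0.    -1.   ] F [ 1.1  0.6 -0.4]
press frame [-0.1743 -0.003   0.2678] F [ 1.2 -0.  -0.4]
```

View pics/home.png

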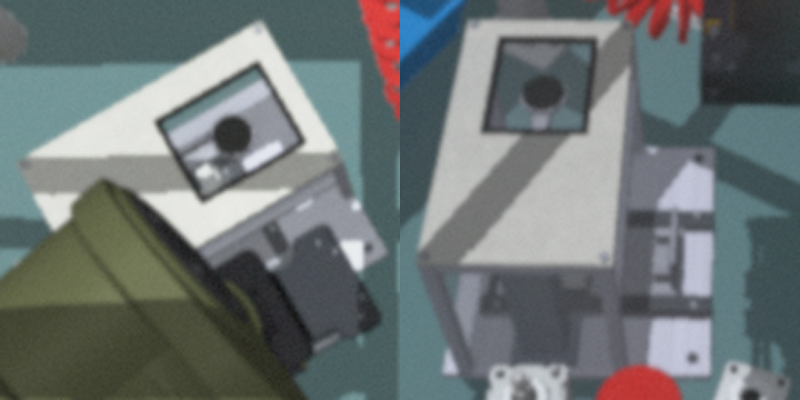

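The slide is home (plate now just in front of the guard at scene crop (672,250)); the window and pad (top crop (232,134)) are undisturbed. Next move is over the pad, turning the gripper so its long side stays clear of the hose.

Emit:
drive_tool(
  targets="-0.010 -0.003 0 8; -0.025 -0.009 0 16; -0.045 -0.016 0 24; -0.066 -0.023 0 32; -0.087 -0.031 0 40",
)

```text
t: 8.8
position: [0.5039, 0.3145, 0.2649]
eef_rot: [0.094, 0.996, 0.0, 0.001]
contact_force: [-0.6, -0.4, -0.1]
opening: 0.006
gripper_force: 0.0
```

Emit:
drive_tool(
  targets="-0.017 0.006 0 8; -0.035 0.013 0 16; -0.052 0.019 0 24; -0.070 0.026 0 32; -0.087 0.032 0 40",
)

```text
t: 9.3
position: [0.5953, 0.3301, 0.2648]
eef_rot: [0.429, 0.903, 0.0, 0.001]
contact_force: [-0.7, 0.3, 0.4]
opening: 0.005
gripper_force: 0.0
```

```bash
python3 - <<'E'
from st import *
import cv2
pf()
a=[]
for n,(x,y) in(("top",(125,65)),("scene",(135,105))):
    d=get_image(n)["img"][y:y+200,x:x+200,::-1];a.append(cv2.resize(d,(400,400),interpolation=cv2.INTER_CUBIC))
cv2.imwrite("pics/over.png",np.hstack(a))
E
```

```text
t 9.3 q [-0.04  0.46 -0.74  1.28  0.31  1.51 -0.06] p [0.5953 0.3301 0.2648] r 0.681 bear 29.0 yaw 129.2 zax [ 0.001  0.    -1.   ] F [-0.7  0.3  0.4]
press frame [ 0.0004 -0.0666  0.2648] F [-0.4  0.6  0.4]
```

View pics/over.png

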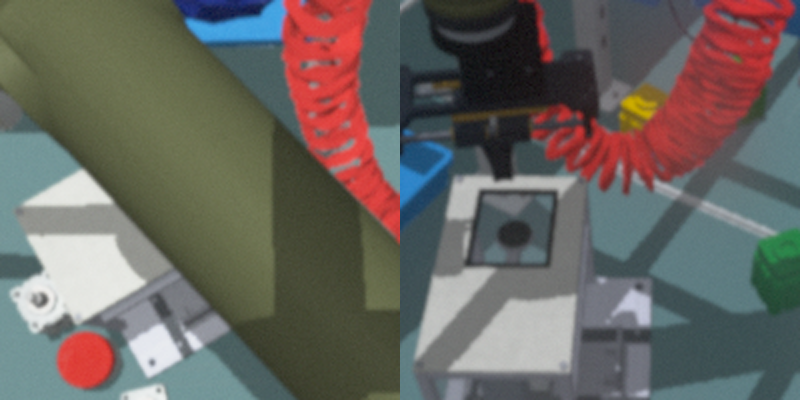

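The fingertip is at scene crop (502,178), above the open window; the pad is at (515,233). I'll check this against the projection.

```bash
python3 -c "
from h import *
for P in([.5953,.3301,.2648],[.5953,.3301,.177],[.5953+.00868,.3301+.00497,.177],[.5953-.00497,.3301+.00868,.177]): print((proj(D['scene'],P)-[135,105])*2+[400,0])"
```

```text
[[503.22726853 171.82247556]]
[[513.98325994 230.4483533 ]]
[[504.287264   230.36363512]]
[[512.86920944 237.91486971]]
```

Bias is the same for tip and pad, so they align within ~2 mm. Descending.

Emit:
drive_tool(
  targets="0 0 0.02 0; 0 0 0.04 0; 0 0 0.058 0; 0 0 0.070 0; 0 0 0.078 0",
)

```text
t: 9.9
position: [0.5933, 0.3298, 0.1864]
eef_rot: [0.425, 0.905, -0.0, -0.0]
contact_force: [0.3, 0.7, -1.1]
opening: 0.004
gripper_force: 0.0
```

Emit:
drive_tool(
  targets="0 0 0.004 0; 0 0 0.008 0; 0 0 0.012 0; 0 0 0.016 0; 0 0 0.020 0",
)

```text
t: 10.4
position: [0.5946, 0.3301, 0.169]
eef_rot: [0.426, 0.905, 0.0, 0.001]
contact_force: [-1.1, -1.9, 9.1]
opening: 0.007
gripper_force: 4.5
```

Emit:
drive_tool(
  targets="0 0 0.003 0; 0 0 0.006 0; 0 0 0.008 0; 0 0 0.010 0; 0 0 0.010 0",
)

```text
t: 10.9
position: [0.5945, 0.3301, 0.1594]
eef_rot: [0.426, 0.905, 0.0, 0.001]
contact_force: [-2.1, -1.3, 7.9]
opening: 0.006
gripper_force: 4.0
```

Emit:
drive_tool(
  targets="0 0 0.002 0; 0 0 0.004 0; 0 0 0.006 0; 0 0 0.007 0; 0 0 0.008 0",
)

```text
t: 11.4
position: [0.5945, 0.3305, 0.1545]
eef_rot: [0.426, 0.905, 0.001, 0.001]
contact_force: [-6.9, -6.1, 23.8]
opening: 0.008
gripper_force: 11.8
```

Emit:
drive_tool(
  targets="0 0 0.001 0; 0 0 0.002 0; 0 0 0.003 0; 0 0 0.003 0; 0 0 0.003 0",
)

```text
t: 11.9
position: [0.5946, 0.3306, 0.154]
eef_rot: [0.426, 0.905, 0.001, 0.002]
contact_force: [-9.5, -8.5, 30.4]
opening: 0.005
gripper_force: 15.2
```

The pad stopped hard at 23 mm of travel with 30 N, which means the cap is seated. Rise straight up.

Emit:
drive_tool(
  targets="0 0 -0.006 0; 0 0 -0.014 0; 0 0 -0.024 0; 0 0 -0.036 0; 0 0 -0.05 0",
)

```text
t: 12.4
position: [0.5934, 0.3302, 0.1964]
eef_rot: [0.426, 0.905, -0.0, -0.001]
contact_force: [0.1, -0.3, -0.2]
opening: 0.002
gripper_force: 0.0
```

Emit:
drive_tool(
  targets="0 0 -0.02 0; 0 0 -0.045 0; 0 0 -0.075 0; 0 0 -0.10 0; 0 0 -0.12 0",
)

```text
t: 12.9
position: [0.5938, 0.3305, 0.3183]
eef_rot: [0.426, 0.905, 0.0, 0.0]
contact_force: [0.6, 0.2, 0.2]
opening: 0.004
gripper_force: 0.0
```

```bash
python3 - <<'E'
from st import *
import cv2
pf()
d=get_image("scene")["img"][185:345,135:295,::-1];cv2.imwrite("pics/end.png",cv2.resize(d,(600,600),interpolation=cv2.INTER_CUBIC))
E
```

```text
t 12.9 q [-0.05  0.45 -0.74  1.19  0.3   1.61 -0.04] p [0.5938 0.3305 0.3183] r 0.68 bear 29.1 yaw 129.6 zax [ 0.001  0.001 -1.   ] F [0.6 0.2 0.2]
press frame [-0.0007 -0.0655  0.3183] F [ 0.6 -0.1  0.2]
```

View pics/end.png

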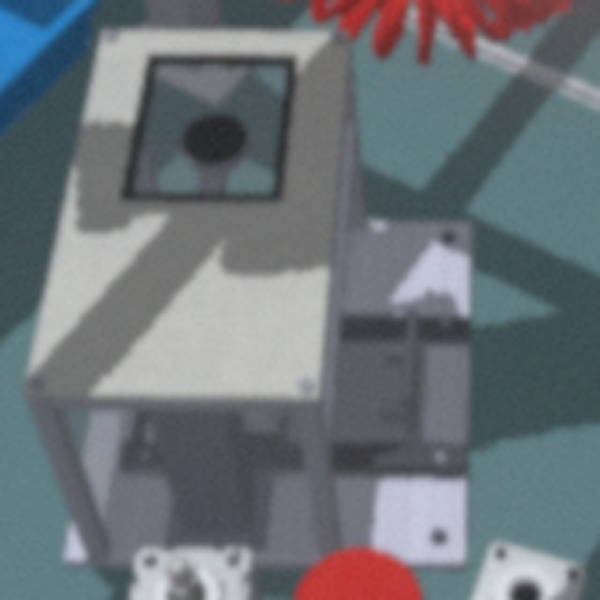

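The pad is back up at (215,138), the same pixel as at the start. The slide is home with its plate at x≈412, and the bystanders are unmoved.

```bash
python3 -c "from plant import *;print(finish_job())"
```

```text
the job is handed in; nothing more can be done
None
```

The job is handed in: the slide was pushed home against its stop, then the lever pad was pressed until it stopped hard at 23 mm (30 N), the travel given for a seated cap; the lever came back up and I saw no sign of contact with the guard or bystanders.

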